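# Slide the well-plate carrier home on the imager and start the read

### The job

With the fingertips, gently push the well-plate carrier along the imager's rails by its orange tab until it drops into the locating notches and sits flat, and stop there. Then press the green start button right down and let it come back up. Do not lift or tip the carrier, do not press start before the carrier is seated, and leave the vial, jar and beaker as they stand.

Things in the scene. Friction and masses are not known exactly. Their poses are not given: they have to be found in the camera images.
- imager: Low white bench imager, fixed, 460 x 290 x 60 mm (its x, y, z), origin at the centre of its underside. Its +x is the push direction. On top: four steel rails along x, 6 mm high, between black side guides at y = +/-75 mm that rise to 80 mm above the bench. Each rail has one notch 20 mm long, 6 mm deep, orange floor. No end stop. Ledges at y < -80 mm (start button) and y > 80 mm (vial).
- dock (a point): Where the origin of carrier lies when home: on the imager's centre line at notch-floor height (60 mm above the bench), 80 mm along +x from the imager's centre. Axes as the imager's. All four feet drop into their notches together, by weight, if pushed slowly (under 80 mm/s); the notch walls then block further travel. Pushed too fast the carrier rides on past.
- carrier: Loose aluminium board 170 x 140 x 8 mm on four feet, a black 96-well plate (128 x 86 x 14 mm) fixed on top; 0.5 to 0.85 kg. Origin midway between its feet's undersides; x is the push direction. Board top 17 mm above the origin. Starts 100 to 200 mm short of the dock, on the rails, 6 mm higher than home. Play: 3 mm along x in the notches, 2.5 mm to each guide. Sliding takes 2 to 7 N.
- push_tab (a point): Centre of the rear face (looking to the carrier's -x: push here) of the orange upright tab on the carrier's rear edge. Tab 50 mm wide (y), 8 mm thick, 22 mm high, its top 11 mm above this point. The face is flush with the board's rear edge, 85 mm behind the carrier's origin and 28 mm above it. Free space behind it down to the rails.
- start (a joint): Travel of the green start button: 0 up, 0.006 m fully down; springs back, about 5 N to press fully down.
- start_top (a point): Centre of the top face of the green button (28 mm across) when up; it is pressed straight down. It stands in a black housing on the imager's near ledge, at a place along it that varies.
- vial: Loose amber glass vial with blue cap, 26 mm across, 55 mm tall, standing on the imager's far ledge; origin at the centre of its foot. Leave alone.
- jar: Loose jar with white cap, 60 mm across, 85 mm tall, on the bench beyond the end of the imager where the push begins; origin at the centre of its foot. Leave alone.
- beaker: Loose glass beaker, 70 mm across, 80 mm tall, on the bench beyond the other end of the imager; origin at the centre of its foot. Leave alone.
Not all that is in view belongs to the job. Several things have the shape of the carrier; the one meant has the colours described above.

How it is judged:
On the way, in this order (a step that is already met when the one before it is completed fails the run):
1. the carrier has dropped into the notches and sits flat (z of carrier in the frame of dock below 0.0015 m and x of carrier in the frame of dock between -0.006 and 0.006 m and angle between carrier's own z axis and vertical below 0.02 rad), for 0.2 s.
2. the start button is pressed right down (value of joint start above 0.0045 m).
At the end, for the whole second after the job is handed in: The carrier rests with all four feet down in the notches (within 1.5 mm in height, 6 mm along the rails, tilt under 0.02 rad), the start button has been pressed (4.5 mm or more) after that and is up again (under 1.5 mm), and vial, jar and beaker stand upright (all of step 1 and linear speed of carrier below 0.01 m/s and value of joint start below 0.0015 m and angle between each of vial, jar, beaker's own z axis and vertical below 0.1 rad); the robot touches nothing.
It fails at once if the carrier is lifted or tipped (z of carrier in the frame of dock above 0.012 m or angle between carrier's own z axis and vertical above 0.12 rad).
It fails at once if the carrier is pushed past the notches (x of carrier in the frame of dock above 0.02 m).
It fails at once if the carrier is rammed (over 45 N) (contact force between the fingers and carrier above 45 N).
It fails at once if start is pressed while the carrier is not seated (value of joint start above 0.003 m and z of carrier in the frame of dock above 0.003 m).
It fails at once if the vial, jar or beaker is disturbed (moved 15 mm or tipped) (distance of any of vial, jar, beaker from where it was at the start of the episode above 0.015 m or angle between any of vial, jar, beaker's own z axis and vertical above 0.3 rad).
It also fails if it takes over 53 s, if anything falls off the work surface, if the arm or the gripper's body presses on something with over 40 N, if the wrist force passes 120 N, or if a joint passes its speed limit or range.

### The arm

A 7-joint arm with a two-finger parallel gripper is mounted at the origin on the work surface. World frame = base frame: x ahead of the robot, y to its left, z up, the work surface at z = 0. Lengths are in m, angles in rad, forces in N, time in s.
With the tool pointing down it reaches from about 0.4 to 0.9 m from the base axis. Payload 5.5 kg.
Tool frame: the origin (TCP) lies midway between the tips of the shut fingers; the grasp point (between the pads) lies 19 mm behind it (manip.grip_depth is the distance from the TCP to the grasp point, in m); z points along the fingers, x is the direction in which the jaws open and shut, and the axes are right-handed (so a half turn about z gives the same grasp; the last joint's range is limited). The gripper opens to 92 mm and grips with 3 to 60 N. Pads are 19 mm wide; open, the fingers measure 130 mm over their backs; the gripper's body (75 mm by 190 mm) begins 47 mm behind the grasp point.
Start: joints at [-1.069, 0.501, -0.427, 1.55, 0.221, 1.138, -0.21], TCP at [0.154, 0.632, 0.227] pointing down, gripper open.
Joint ranges: [-2.88, 2.88], [-0.31, 2.03], [-1.54, 1.56], [0.2, 2.42], [-1.41, 4.55], [0.19, 2.02], [-2.57, 2.57]. Speed limits (rad/s): [2.57, 2.57, 3.14, 3.14, 3.14, 3.14, 3.14].

### API

Orientations are given as a unit quaternion [x, y, z, w].
In Python, from bench import manip, effector, viewer gives the robot as it stands. Calls block until the motion is done:
- manip.move_pose(position, orientation): joint-space move of the TCP to a pose.
- manip.servo_line(position, ori=None, vel=0.15): straight line of the TCP; ori=None keeps the orientation; vel is the mean speed in m/s.
- manip.movej(angles): joint-space move.
- effector.open_jaws() and effector.close(f_grip=None): open the fingers fully, or close them until they stop; f_grip is the grip in N (None keeps the last).
- manip.sleep(seconds).
- manip.solve_ik(position, orientation): joint angles nearest the present ones, or None.
- viewer.get_image(name): name is "scene" or "top" or "wrist"; returns the picture (480x640x3 uint8, red, green, blue); there is no depth.
- viewer.get_calibration(name): a dict with "vfov" (degrees; the focal length in pixels is half the picture's height over the tangent of half this angle, whatever the lens; pixels are square), "cx", "cy" (the principal point, pixels), "dist_coeffs" ([k1, k2, p1, p2, k3] as OpenCV has them; the pictures are not rectified), "eye" and "attitude" of the camera in the world. Camera axes: x right, y down, z forward; pixel columns grow to the right and rows downward; lengths in m; the calibration is good to about 2 mm. A picture is of the moment at which its call begins: read the wrist's pose just before it. get_calibration takes no time and is no camera call; for the wrist camera it gives the pose at the moment of the call.
A pose or a line that the arm cannot do raises manip.PlanningError and nothing moves.
- manip.hand_in(): hands the job in, once; it reports no verdict.
Readings, each from a call of its own:
- manip.current_clock(): time.
- manip.current_q(): joint angles.
- manip.current_joint_velocities(): joint speeds.
- manip.current_tau(): joint torques, N m.
- manip.current_tool_pos(): TCP position.
- manip.current_tcp_rot(): TCP orientation.
- manip.current_force(): force on the tool from outside, world axes, zero at the start.
- manip.current_wrist_torque(): the same for the moment, N m.
- manip.current_finger_gap(): finger opening in m.
Only numpy, scipy, OpenCV 4.12 (cv2) and the standard library are available. Lean on these libraries where they do the work, as an engineer would, in place of code of your own. Each camera call takes 0.05 s, during which the arm holds its last target. There are 200 camera calls.

## Working session

There is one attempt and no reset: what is moved stays moved. The work goes in short steps, each a Python script; the robot and the scene stay as the last script left them, time stands still between calls to the robot, and variables do not carry over. Pictures are saved under pics/ and viewed, about 8 in all and at most 12, crops included, and the job is handed in when it is done.

```bash
mkdir -p pics; ls; python3 - <<'E'
from bench import manip, effector, viewer
import cv2,numpy as np
for n in ("scene","top"):
    im=viewer.get_image(n); cv2.imwrite(f"pics/{n}0.png",im[:,:,::-1]); print(n,viewer.get_calibration(n))
print(viewer.get_calibration("wrist")); print(manip.current_tcp_rot(),manip.current_clock())
E
```

```text
pics
scene {'vfov': 48.321267154918544, 'cx': 314.2331746854289, 'cy': 248.19587418730697, 'dist_coeffs': array([-0.08665545,  0.        ,  0.        ,  0.        ,  0.        ]), 'eye': array([ 1.62176813, -0.40702892,  0.92938059]), 'attitude': array([ 0.73745367,  0.48907455, -0.25782994, -0.38793285])}
top {'vfov': 47.06424560702849, 'cx': 327.04034164184367, 'cy': 242.10693485885062, 'dist_coeffs': array([0.01536089, 0.        , 0.        , 0.        , 0.        ]), 'eye': array([0.41028214, 0.0786627 , 1.48972503]), 'attitude': array([ 0.71418032, -0.69905568,  0.02968299, -0.01966071])}
{'vfov': 67.89430195111875, 'cx': 316.71930244348323, 'cy': 241.90074926268875, 'dist_coeffs': array([-0.05842798,  0.        ,  0.        ,  0.        ,  0.        ]), 'eye': array([0.08239034, 0.64763947, 0.38440293]), 'attitude': array([0.77916083, 0.61177349, 0.08328517, 0.10819052])}
[ 7.86281781e-01  6.17867412e-01 -7.24259742e-04  5.45373839e-04] 0.1
```

View pics/scene0.png

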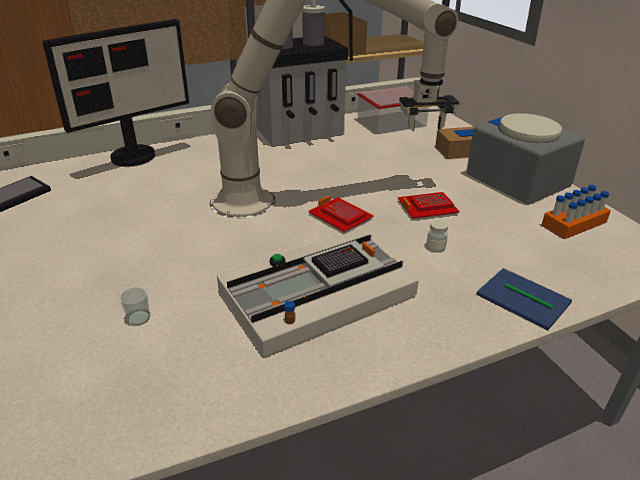

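View pics/top0.png

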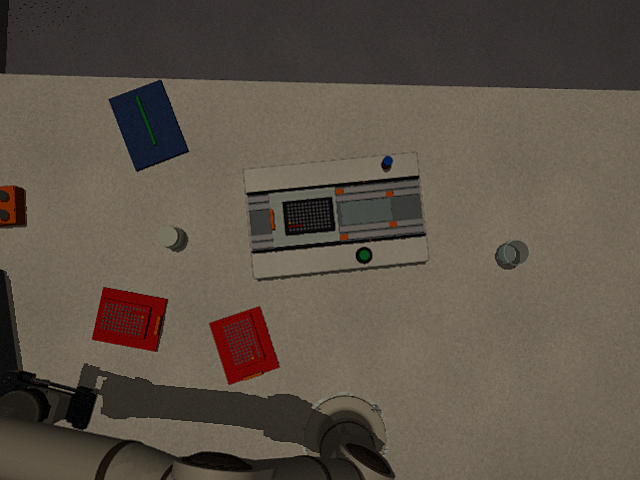

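Top view: the imager's push direction runs to image right. The tab is at (272,218), the button at (364,255), the vial at (387,162), the jar at (175,238) and the beaker at (510,254). The red boards are decoys.

```bash
cat > h.py <<'E'
import cv2,numpy as np
from scipy.spatial.transform import Rotation as R
def ray(c,px):
    f=240/np.tan(np.radians(c['vfov'])/2)
    K=np.array([[f,0,c['cx']],[0,f,c['cy']],[0,0,1]])
    u=cv2.undistortPoints(np.array(px,float).reshape(-1,1,2),K,np.array(c['dist_coeffs'])).reshape(-1,2)
    return R.from_quat(c['attitude']).apply(np.c_[u,np.ones(len(u))])
def plane(c,px,z):
    d=ray(c,px); e=np.array(c['eye']); return e+d*((z-e[2])/d[:,2])[:,None]
def tri(c1,p1,c2,p2):
    d1,d2=ray(c1,[p1])[0],ray(c2,[p2])[0]; d1/=np.linalg.norm(d1); d2/=np.linalg.norm(d2)
    s=np.linalg.lstsq(np.c_[d1,-d2],c2['eye']-c1['eye'],rcond=None)[0]
    a,b=c1['eye']+s[0]*d1,c2['eye']+s[1]*d2; return (a+b)/2,np.linalg.norm(a-b)
def blobs(im,kind,minA=15):
    h,s,v=cv2.split(cv2.cvtColor(im,cv2.COLOR_RGB2HSV)); h=h.astype(int)
    m={'orange':(h>=4)&(h<=22)&(s>150)&(v>90),'green':(h>45)&(h<85)&(s>110)&(v>50),'black':(v<45),'blue':(h>100)&(h<130)&(s>150)&(v>90)}[kind]
    n,L,st,ce=cv2.connectedComponentsWithStats(m.astype(np.uint8),connectivity=8)
    return [(ce[i],st[i],np.argwhere(L==i)[:,::-1]) for i in range(1,n) if st[i,4]>=minA]
E
python3 - <<'E'
from h import *
from bench import viewer
np.set_printoptions(precision=4,suppress=True)
I={n:cv2.imread(f"pics/{n}0.png")[:,:,::-1].copy() for n in("scene","top")}
C={n:viewer.get_calibration(n) for n in I}
g={}
for n,(x0,x1,y0,y1) in {"top":(240,430,150,285),"scene":(215,420,225,350)}.items():
    for k in("orange","green","blue"):
        for ce,st,p in blobs(I[n],k,6):
            if x0<ce[0]<x1 and y0<ce[1]<y1:
                print(n,k,ce,st, plane(C[n],[ce],{'orange':.094,'green':.08,'blue':.115}[k])[0][:2], plane(C[n],[ce],.06)[0][:2])
                if k=='green': g[n]=ce
print("btn",tri(C["top"],g["top"],C["scene"],g["scene"]))
for ce,st,p in blobs(I["top"],"black",60):
    if 240<ce[0]<430 and 150<ce[1]<285:
        w=plane(C["top"],p,.08)[:,:2].astype(np.float32); r=cv2.minAreaRect(w)
        print("black",ce,st,r, cv2.fitLine(w,cv2.DIST_L2,0,.01,.01).ravel())
E
```

```text
top orange [338.6842 190.9211] [335 189   8   5  38] [0.6398 0.0329] [0.6454 0.0318]
top orange [389.2308 193.6667] [386 191   8   6  39] [ 0.6358 -0.0966] [ 0.6412 -0.1009]
top orange [271.5517 218.8448] [269 210   6  19  58] [0.5642 0.2022] [0.568  0.2052]
top orange [392.6923 223.7179] [389 221   8   6  39] [ 0.5587 -0.1064] [ 0.5623 -0.111 ]
top orange [343.775 236.575] [340 234   8   6  40] [0.5231 0.0177] [0.5258 0.0162]
top green [364.0649 254.6104] [360 250  10  10  77] [ 0.479  -0.0358] [ 0.48   -0.0375]
scene orange [369.0862 248.5   ] [363 241  12  16  58] [0.5609 0.2039] [0.5177 0.2288]
scene orange [301.3529 266.5882] [299 265   6   4  17] [0.566  0.0008] [0.5231 0.0174]
scene orange [261.5417 285.5833] [258 284   8   5  24] [ 0.6016 -0.1208] [ 0.5601 -0.1092]
scene orange [275.0833 302.7917] [272 301   8   5  24] [ 0.6776 -0.1117] [ 0.6391 -0.0996]
scene orange [289.8182 315.4545] [286 315   8   2  11] [ 0.734  -0.0951] [ 0.6978 -0.0824]
scene green [276.871  257.7419] [272 254  10   8  62] [ 0.4845 -0.0389] [ 0.4577 -0.0303]
scene blue [289.2632 304.1579] [285 301  10 
[... 187 characters left out ...]
74, 0.048878952860832214), (0.010139294900000095, 0.4465996026992798), 7.082799434661865) [ 0.1208 -0.9927  0.6575  0.0368]
black [308.6224 215.7173] [ 282  197   53   39 1422] ((0.5757975578308105, 0.10893897712230682), (0.08791660517454147, 0.12805989384651184), 7.177301406860352) [ 0.1165 -0.9932  0.5761  0.1085]
black [336.9622 242.7471] [252 232 174  21 609] ((0.5088156461715698, 0.02968887984752655), (0.011500868014991283, 0.4462679922580719), 7.126369476318359) [ 0.1232 -0.9924  0.508   0.034 ]
black [363.3047 254.875 ] [356 247  16  17 128] ((0.47802093625068665, -0.034421488642692566), (0.04104645177721977, 0.038490381091833115), 0.9847932457923889) [ 0.9552  0.2961  0.4783 -0.0339]
```

Checks agree. The notch centroid gives the dock at (.594,-.041), and the guides' centre plus 80 mm gives (.592,-.040). Push direction is (.123,-.992), carrier is about 165 mm short, and the button top is at z≈.076. I'll move behind the tab and look.

```bash
cat >> h.py <<'E'
ex=np.array([.1232,-.9924,0]); ey=np.array([.9924,.1232,0]); dock=np.array([.593,-.0405,0.])
def quat(s=1): return R.from_matrix(np.c_[s*ey,s*ex,[0,0,-1]]).as_quat()
def loc(p): d=np.asarray(p)-dock; return np.array([d@ex,d@ey,d[2]])
def W(x,y,z): return dock+x*ex+y*ey+np.array([0,0,z])
E
python3 - <<'E'
from h import *
from bench import manip,effector,viewer
np.set_printoptions(precision=4,suppress=True)
for s in(1,-1): print(s,manip.solve_ik(W(-.30,0,.2),quat(s)),manip.solve_ik(W(-.09,0,.08),quat(s)))
effector.close(10)
manip.move_pose(W(-.30,0,.2),quat(1))
print(manip.current_clock(),loc(manip.current_tool_pos()),manip.current_force(),manip.current_finger_gap())
c=viewer.get_calibration("wrist"); im=viewer.get_image("wrist"); cv2.imwrite("pics/w1.png",im[:,:,::-1])
for ce,st,p in blobs(im,"orange",80): print(ce,st,loc(plane(c,[ce],.105)[0]),loc(plane(c,[ce],.06)[0]))
E
```

```text
1 [-0.3919  0.4294 -0.1116  1.6844  0.0541  1.0308 -0.3978] [-0.207   0.5331  0.0996  1.8449 -0.0729  0.7671  0.0548]
-1 [-0.0022  0.5042 -0.6419  1.6702  0.3343  1.0793  2.5209] [-0.9804  1.077   1.3497  1.8692 -1.1386  1.2409 -2.2583]
3.5167 [-0.3022 -0.0007  0.2001] [-0.2442 -0.6133 -0.8052] 0.00038764248091051757
```

View pics/w1.png

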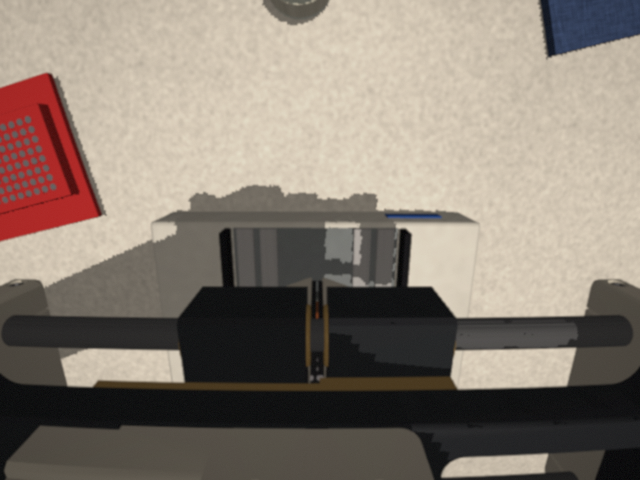

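The wrist camera looks rearwards. The fingers are centred between the guides (226/404, fingers at 317) and over free rail. I'll descend and find contact in small steps.

```bash
python3 - <<'E'
from h import *
from bench import manip,effector,viewer
np.set_printoptions(precision=4,suppress=True)
manip.servo_line(W(-.30,0,.084),vel=.1); manip.sleep(.2)
f0=manip.current_force(); print(loc(manip.current_tool_pos()),f0)
x=-.28; manip.servo_line(W(x,0,.084),vel=.04)
while x<-.235:
    x+=.004; manip.servo_line(W(x,0,.084),vel=.03)
    F=(manip.current_force()-f0); print(round(x,3),F@ex,F@ey,F[2])
    if -(F@ex)>1.5: break
print(manip.current_clock(),loc(manip.current_tool_pos()))
for n in("scene","top"):
    im=viewer.get_image(n); cv2.imwrite(f"pics/{n}1.png",im[:,:,::-1]); c=viewer.get_calibration(n)
    for ce,st,p in blobs(im,"orange",6):
        if 200<ce[0]<440 and 150<ce[1]<350: print(n,ce,st,loc(plane(c,[ce],.1)[0]))
im=cv2.imread("pics/scene1.png")[180:360,180:440]; cv2.imwrite("pics/s1c.png",cv2.resize(im,None,fx=3,fy=3))
E
```

```text
[-0.3001  0.0004  0.0847] [0.1042 0.4395 0.4624]
-0.276 0.42975674174518275 -0.8202168641603362 0.2070344476202089
-0.272 -0.07586834437028896 -0.16035478878001497 -0.0606849039724624
-0.268 0.8256628617961935 -0.17274364378734958 -0.07052413370329952
-0.264 -0.40611601939605446 0.19978907348476443 -1.173296819379695
-0.26 -0.41624052503092096 0.002590968065609406 -0.8824396150184894
-0.256 -0.5087107601458924 0.2402331127241726 0.08876754661999181
-0.252 -2.1271624309543355 -0.2860611459631377 -0.2645070566096917
7.7083 [-0.2523  0.      0.0841]
scene [324.0541 200.8243] [318 196  12  11  74] [-0.2701 -0.2838  0.1   ]
scene [407.1333 202.9111] [403 197   8  13  45] [-0.4892 -0.1427  0.1   ]
scene [366.4388 249.7143] [361 243  12  15  98] [-0.2316  0.0065  0.1   ]
scene [301.0667 266.7333] [299 265   6   4  15] [-0.0395 -0.0143  0.1   ]
scene [261.5417 285.5833] [258 284   8   5  24] [0.0837 0.0057 0.1   ]
scene [275.0833 302.7917] [272 301   8   5  24] [0.084  0.0816 0.1   ]
scene [289.5    315.4286] [286 315   8   2  14] [0.0752 0.1388 0.1   ]
top [339.5 191. ] [337 189   6   5  30] [-0.0653  0.0542  0.1   ]
top [389.15  193.725] [386 191   8   6  40] [0.0598 0.0345 0.1   ]
top [392.6923 223.7179] [389 221   8   6  39] [ 0.0604 -0.0427  0.1   ]
top [344.4242 236.5152] [342 234   6   6  33] [-0.065  -0.0627  0.1   ]
```

View pics/s1c.png

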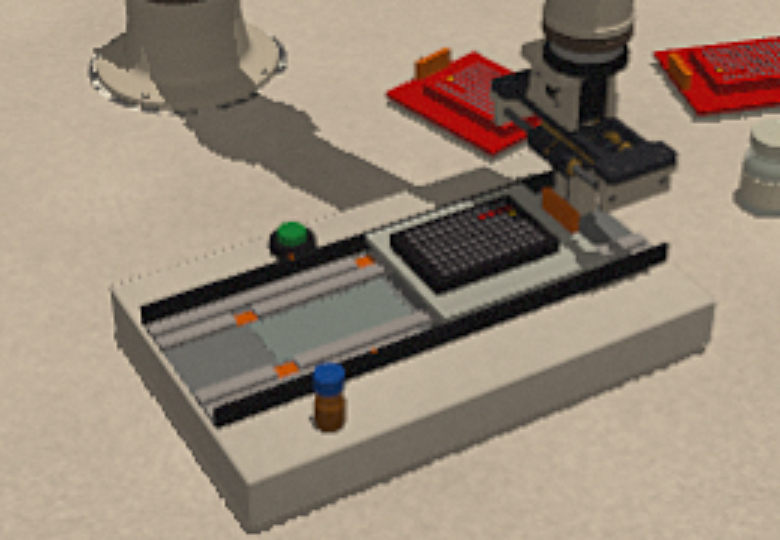

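The fingertips sit behind the orange tab, in contact at about -0.252. I'll push slowly, then in small force-checked steps near the notches.

```bash
python3 - <<'E'
from h import *
from bench import manip,effector,viewer
np.set_printoptions(precision=4,suppress=True)
x=-.252
def rd(): 
    F=manip.current_force(); print(round(x,4),loc(manip.current_tool_pos())[0].round(4),(F@ex).round(2),(F@ey).round(2),F[2].round(2)); return -(F@ex)
for x in(-.21,-.165,-.125):
    manip.servo_line(W(x,0,.084),vel=.03)
    if rd()>12: raise SystemExit
while x<-.088:
    x+=.0015; manip.servo_line(W(x,0,.084),vel=.02)
    if rd()>11: break
print(manip.current_clock())
im=viewer.get_image("scene"); cv2.imwrite("pics/s2.png",im[:,:,::-1])
im=cv2.imread("pics/s2.png")[200:350,200:420]; cv2.imwrite("pics/s2c.png",cv2.resize(im,None,fx=3.5,fy=3.5))
E
```

```text
-0.21 -0.2099 -3.91 0.39 1.71
-0.165 -0.165 -4.05 -0.28 2.6
-0.125 -0.1252 -5.01 -0.61 3.53
-0.1235 -0.1237 -4.81 -0.88 3.32
-0.122 -0.1222 -5.31 -0.35 2.58
-0.1205 -0.1206 -5.5 0.26 3.18
-0.119 -0.1191 -4.08 -0.68 3.25
-0.1175 -0.1176 -4.11 0.75 2.25
-0.116 -0.1161 -5.67 0.67 3.37
-0.1145 -0.1146 -4.92 0.69 2.09
-0.113 -0.1131 -4.94 0.18 2.36
-0.1115 -0.1116 -5.62 0.32 2.73
-0.11 -0.1101 -5.12 0.19 2.49
-0.1085 -0.1086 -4.09 0.39 3.72
-0.107 -0.1071 -4.79 -0.45 2.85
-0.1055 -0.1056 -4.87 0.21 2.36
-0.104 -0.1041 -4.7 -0.43 2.82
-0.1025 -0.1026 -6.02 0.45 3.82
-0.101 -0.101 -4.16 -0.0 2.32
-0.0995 -0.0994 -5.49 0.27 3.08
-0.098 -0.0971 -2.07 0.45 1.35
-0.0965 -0.0962 -3.48 -0.19 1.15
-0.095 -0.0947 -3.91 0.43 -1.48
-0.0935 -0.093 -2.81 -0.0 -2.02
-0.092 -0.0924 -4.28 -1.15 -2.18
-0.0905 -0.0924 -7.34 -0.6 -2.94
-0.089 -0.0923 -9.78 -0.72 -1.9
-0.0875 -0.0923 -11.81 -0.57 -1.19
18.7417
```

View pics/s2c.png

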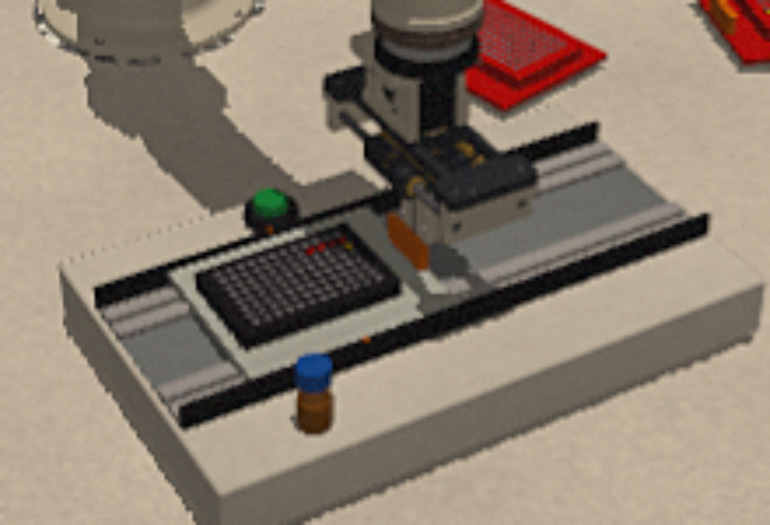

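The carrier dropped at -0.098 and was blocked by the notch walls at -0.0923, with force climbing to 12 N. I'll back off, verify by triangulation, and move over the button.

```bash
python3 - <<'E'
from h import *
from bench import manip,effector,viewer
np.set_printoptions(precision=4,suppress=True)
manip.servo_line(W(-.135,0,.084),vel=.06); manip.servo_line(W(-.135,0,.17),vel=.12)
manip.servo_line(W(-.20,-.02,.17),vel=.12)
C={};P={};G={}
for n in("scene","top"):
    im=viewer.get_image(n); cv2.imwrite(f"pics/{n}3.png",im[:,:,::-1]); C[n]=c=viewer.get_calibration(n)
    for k in("orange","green","black"):
        for ce,st,p in blobs(im,k,10):
            if 230<ce[0]<430 and 150<ce[1]<350:
                z={'orange':.097,'green':.076,'black':.091}[k]; l=loc(plane(c,[ce],z)[0]); print(n,k,ce,st[2:],l)
                if k=='green': G[n]=ce
print("btn",loc(tri(C["top"],G["top"],C["scene"],G["scene"])[0]))
a=cv2.imread("pics/scene3.png")[200:350,200:400]; b=cv2.imread("pics/top3.png")[150:285,240:440]
cv2.imwrite("pics/c3.png",np.vstack([cv2.resize(a,(600,300*3//2//1-150)),cv2.resize(b,(400,270))[:, :].copy() if 0 else cv2.resize(b,(600,300))]))
print(manip.current_clock())
E
```

```text
scene orange [324.2667 200.8   ] [13 11 75] [-0.2735 -0.2882  0.097 ]
scene orange [406.8889 202.5556] [ 9 13 45] [-0.4935 -0.149   0.097 ]
scene orange [316.48 268.68] [11 16 75] [-0.0721  0.0097  0.097 ]
scene orange [289.5    315.4286] [ 8  2 14] [0.0737 0.1357 0.097 ]
scene green [276.871  257.7419] [10  8 62] [-0.0173 -0.1126  0.076 ]
scene black [354.6324 191.571 ] [ 62  55 993] [-0.3968 -0.3004  0.091 ]
scene black [363.1818 163.1818] [ 8  3 11] [-0.5427 -0.4644  0.091 ]
scene black [252.4 176.3] [ 4  4 10] [-0.1525 -0.5695  0.091 ]
scene black [244.625 178.25 ] [11  4 16] [-0.1233 -0.5696  0.091 ]
scene black [343.1 182.9] [ 3  5 10] [-0.397  -0.3709  0.091 ]
scene black [302.6656 258.5158] [143  53 634] [-0.067  -0.0555  0.091 ]
scene black [346.9244 283.7106] [108  46 622] [-0.1108  0.0961  0.091 ]
scene black [284.2096 283.8757] [ 58  36 539] [0.0267 0.0175 0.091 ]
scene black [267.3768 313.1159] [ 34  17 207] [0.1121 0.0965 0.091 ]
top orange [336.6111 212.6852] [ 4 19 54] [-0.0782  0.      0.097 ]
top green [364.026  254.5714] [11 10 77] [-0.0184 -0.1123  0.076 ]
top bla
[... 347 characters left out ...]
ck [363.344 254.872] [ 16  17 125] [-0.0215 -0.1134  0.091 ]
top black [259.2553 250.8085] [15  4 47] [-0.2834 -0.0763  0.091 ]
top black [416.6957 262.8261] [16  3 23] [ 0.1114 -0.1474  0.091 ]
top black [398.68 264.64] [19  3 25] [ 0.0652 -0.1473  0.091 ]
top black [363.7436 268.2821] [28  4 39] [-0.0242 -0.1474  0.091 ]
top black [383.     266.2727] [ 8  2 11] [ 0.0251 -0.1473  0.091 ]
top black [334.5455 271.2727] [ 9  2 11] [-0.0987 -0.1474  0.091 ]
top black [343.5455 270.3636] [ 7  2 11] [-0.0757 -0.1474  0.091 ]
top black [264.0909 278.7727] [13  3 22] [-0.2779 -0.148   0.091 ]
top black [327.1366 348.6894] [ 65  39 615] [-0.1372 -0.3384  0.091 ]
btn [-0.0179 -0.1125  0.0758]
21.4167
```

View pics/c3.png

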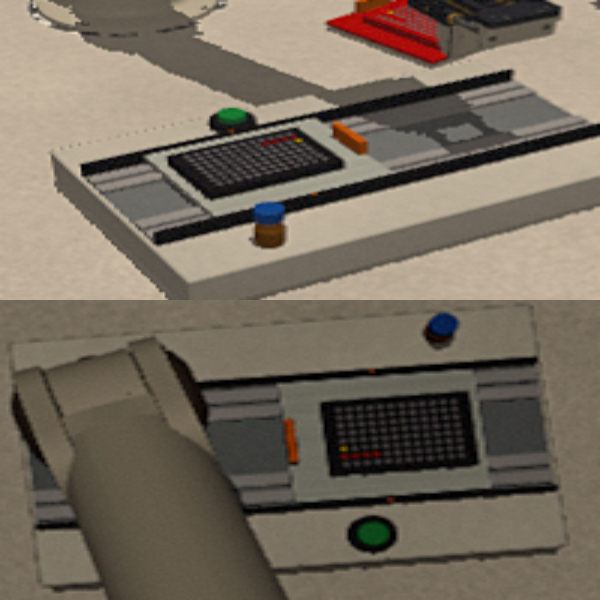

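Tab and plate lie where home requires: plate centre +15 mm, the same offset from the tab as before. I'll check the height drop numerically, then press.

```bash
python3 - <<'E'
from h import *
from bench import manip,effector,viewer
np.set_printoptions(precision=4,suppress=True)
ct,cs=viewer.get_calibration("top"),viewer.get_calibration("scene")
a=tri(ct,[271.55,218.84],cs,[369.09,248.5]); b=tri(ct,[336.61,212.69],cs,[316.48,268.68])
print("tab before/after",loc(a[0]),a[1],loc(b[0]),b[1])
if a[0][2]-b[0][2]<.003: raise SystemExit("height drop unclear")
B=(-.0179,-.1125)
manip.move_pose(W(*B,.15),quat(1)); manip.servo_line(W(*B,.084),vel=.1); manip.sleep(.2)
f0=manip.current_force()[2]; z=.081
while z>.060:
    z-=.001; manip.servo_line(W(*B,z),vel=.02); manip.sleep(.05)
    f=manip.current_force()[2]-f0; print(round(z,3),manip.current_tool_pos()[2].round(4),f.round(2))
    if f>12: break
im=viewer.get_image("scene"); cv2.imwrite("pics/s4c.png",cv2.resize(im[200:320,200:360,::-1],None,fx=4,fy=4))
manip.sleep(.3)
manip.servo_line(W(*B,.09),vel=.04); print(manip.current_force()[2]-f0,manip.current_clock())
manip.servo_line(W(*B,.17),vel=.15); 
E
```

```text
tab before/after [-0.2443  0.0011  0.0965] 0.0001877165751340081 [-0.0776  0.0008  0.0892] 0.0006315987896211287
0.08 0.0803 2.25
0.079 0.0793 2.46
0.078 0.0782 4.2
0.077 0.0771 2.96
0.076 0.0763 7.31
0.075 0.0761 14.63
-0.6307103665343853 26.0333
```

View pics/s4c.png

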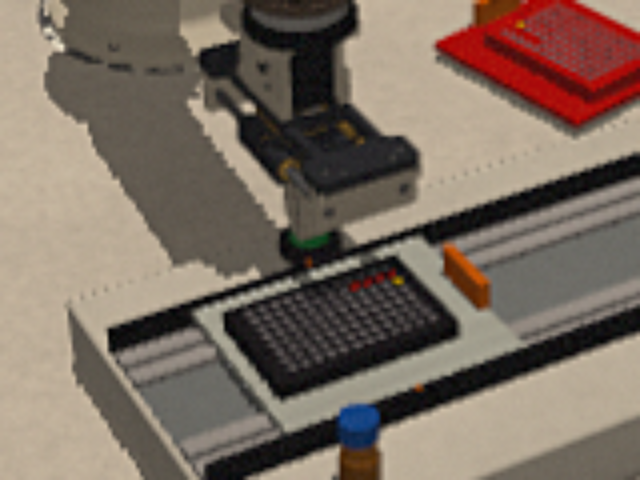

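The press hit a hard stop at z=.0762 with green still visible above the housing, so the housing was probably not touched. First contact wasn't resolved, though. I'll repeat the press with averaged forces from higher up to confirm the 6 mm travel.

```bash
python3 - <<'E'
from h import *
from bench import manip,effector,viewer
B=(-.0179,-.1125)
def fz():
    v=[]
    for _ in range(6): v.append(manip.current_force()[2]); manip.sleep(.02)
    return np.mean(v)
manip.servo_line(W(*B,.09),vel=.1); manip.sleep(.2); f0=fz(); z=.087
while z>.070:
    z-=.0008; manip.servo_line(W(*B,z),vel=.02); f=fz()-f0
    print(round(z,4),manip.current_tool_pos()[2].round(4),f.round(2))
    if f>16: break
manip.servo_line(W(*B,.09),vel=.04); manip.servo_line(W(*B,.18),vel=.15); manip.servo_line(W(-.2,-.0,.2),vel=.2)
for n in("scene","top"):
    im=viewer.get_image(n); cv2.imwrite(f"pics/{n}5.png",im[:,:,::-1])
    for k in("green","orange"): print(n,k,[(ce.round(1),st[4]) for ce,st,p in blobs(im,k,10) if 230<ce[0]<430 and 150<ce[1]<350])
cv2.imwrite("pics/s5c.png",cv2.resize(cv2.imread("pics/scene5.png")[200:350,110:460],None,fx=2.2,fy=2.2))
print(manip.current_clock())
E
```

```text
0.0862 0.0862 0.2
0.0854 0.0854 -0.05
0.0846 0.0846 0.25
0.0838 0.0838 -0.0
0.083 0.083 0.02
0.0822 0.0823 1.62
0.0814 0.0815 1.93
0.0806 0.0807 2.48
0.0798 0.0798 2.6
0.079 0.0791 3.34
0.0782 0.0783 3.75
0.0774 0.0775 4.11
0.0766 0.0767 4.35
0.0758 0.0762 9.1
0.075 0.0761 16.03
scene green [(array([276.8, 257.7]), np.int32(63))]
scene orange [(array([324. , 200.9]), np.int32(75)), (array([407. , 202.7]), np.int32(45)), (array([316.5, 268.6]), np.int32(76)), (array([289.8, 315.3]), np.int32(15))]
top green [(array([364. , 254.6]), np.int32(77))]
top orange [(array([336.6, 212.5]), np.int32(54))]
35.9083
```

View pics/s5c.png

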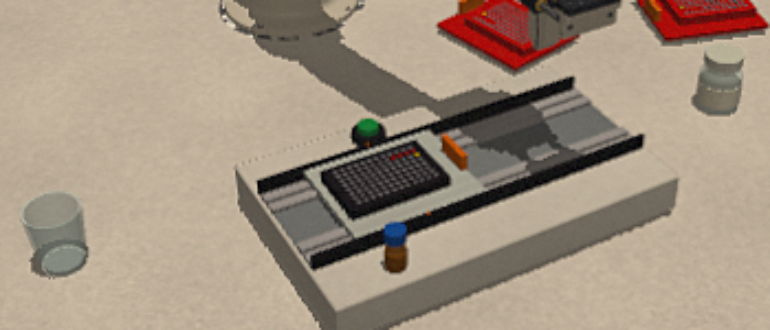

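First contact came at .0825 and the hard stop at .0762, so the button travelled the full 6 mm. It is up again, the carrier is seated, and the vial, jar and beaker are standing. I'm handing in.

```bash
python3 -c "
from bench import manip
manip.hand_in()"
```

```text
the job is handed in; nothing more can be done
```

I pushed the carrier home, pressed the start button fully and let it come back up, then handed the job in. The clock read about 36 s at the last check. The hand-in gave no verdict.

- **Carrier:** I pushed the orange tab with the closed fingertips at 20–30 mm/s, against 4–6 N of sliding resistance. The resistance fell at the drop. The notch walls then stopped the carrier, and I stopped at about 12 N. Triangulating the tab before and after showed a 7 mm drop (6 mm expected). The tab lay within about 3 mm of its home position along the rails.
- **Start button:** I pressed it twice, because the first press did not show where contact began. The second press met the button at z ≈ 0.0825 m and hit a hard stop at 0.0762 m, so it moved the full 6 mm, with about 4.4 N just before the stop. In the last pictures the green button looks the same as it did before the press, so it is up again.
- **Button height:** triangulation gave the top at 0.076 m, but contact was at 0.0825 m. The image centroid probably included the button's side, so I relied on contact force instead.
- **Other objects:** the vial, jar and beaker were upright in the last picture. I did not measure their positions. The arm was clear of everything.

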